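# Load the drying stand and switch the dryer on

### The job

Load the lab's dryer: hang the red and the blue ear defenders side by side over the bar of the drying stand, band resting on the bar and a cup hanging on each side of it, and stand the white-capped sample tube right down in the free bore of the blue block. Once all three are in place, push the dryer's orange lever all the way over to on. Drop nothing, knock nothing over and leave everything else where it stands.

Things in the scene. Friction and masses are not known exactly. Their poses are not given: they have to be found in the camera images.
- defender_red: red ear defenders, rigid, 0.21 kg, standing on their two red cups, black band arched above. Origin: centre of underside, z up. 160 mm in x (the arch's span), 66 in y, 156 tall; same after a half turn. Gap between cups 90 mm in x, open below and along y. Starts crown up; hung, its y lies along the bar
- defender_red_crown (a point): middle of the underside of the red ear defenders' crown pad, 130 mm above their origin; axes as the body. Pad: black, 44 (x) x 26 (y) x 26 mm tall above this point; grip it from above across y. Its flat underside rests on the bar, so fingertips must stay above it
- defender_blue: blue ear defenders, rigid, 0.21 kg, standing on their two blue cups, black band arched above. Origin: centre of underside, z up. 160 mm in x (the arch's span), 66 in y, 156 tall; same after a half turn. Gap between cups 90 mm in x, open below and along y. Starts crown up; hung, its y lies along the bar
- defender_blue_crown (a point): middle of the underside of the blue ear defenders' crown pad, 130 mm above their origin; axes as the body. Pad: black, 44 (x) x 26 (y) x 26 mm tall above this point; grip it from above across y. Its flat underside rests on the bar, so fingertips must stay above it
- stand: fixed drying stand: white foot plate 130 x 370 x 12 mm with black slots, two steel posts 20 mm square at y = +-175 mm, and on them a dark steel bar, 18 mm square, 370 mm long along the stand's y, its top 155 mm above the table. Origin: centre of the underside; z up
- bar_mid (a point): middle of the top face of the drying stand's bar (155 mm above the table); y along the bar, x across it; free bar between the posts: y from -165 to +165 mm
- tube: washed sample tube, amber glass with a WHITE cap, 28 mm diameter, 120 mm tall (cap: top 20 mm, same diameter), 0.07 kg, standing free on the table at the start; origin at the centre of its underside, z up; foot chamfered 3 mm
- block: fixed blue tube block, 70 (x) x 130 (y) x 60 mm tall, origin at the centre of its underside, z up, with two upright round bores, 32 mm diameter, 45 mm deep (floor 15 mm above the table), at y = +34 mm (already taken by the green-capped tube) and y = -34 mm (free)
- bore (a point): centre of the mouth of the free bore, on the top face of the block, 60 mm above the table; axes as the block's
- spare_tube: amber tube with a GREEN cap, same size as the other, already standing in the block's other bore; bystander
- switch_base: fixed grey switch block of the dryer, 70 (x) x 50 (y) x 25 mm; origin at the centre of its underside. Its lever turns about an axis along its y, 22 mm above the table
- switch (a joint): dryer switch lever, rad: 0 = off (leans 0.5 rad from upright towards the block's -x), 1.0 = on, its stop (leans 0.5 rad towards +x); starts between 0 and 0.1; light friction (about 1 N at the ball), stays where it is left
- switch_tip (a point): centre of the orange ball, 26 mm diameter, at the lever's end, 80 mm from the axis; 92 mm above the table at either end of travel, 102 mm upright
- cork_vial: small green glass vial, 30 mm diameter, 50 mm tall; bystander; origin at the centre of its underside
- reagent_bottle: clear bottle with blue cap, 66 mm diameter, 140 mm tall; bystander; origin at the centre of its underside
- cups: white plastic beaker, 72 mm diameter, 60 mm tall; bystander; origin at the centre of its underside
- brown_bottle: brown bottle with black cap, 64 mm diameter, 235 mm tall; bystander; origin at the centre of its underside
- flask: conical flask with dark contents, 92 mm diameter, 140 mm tall; bystander; origin at the centre of its underside
- case: wooden hydrometer case with a copper band, 210 x 26 x 26 mm, lying along its x; bystander; origin at the centre of its underside
- phone: black phone, 150 x 72 x 9 mm, lying flat; bystander; origin at the centre of its underside

How it is judged:
By the outcome, as a careful person would: the job done as asked, in the order asked, and still so for the second after the job is handed in, with the robot touching nothing.
It also fails if it takes over 72 s, if anything falls off the work surface, if the arm or the gripper's body presses on something with over 40 N, if the wrist force passes 120 N, or if a joint passes its speed limit or range.

### The arm

A 6-joint arm with a two-finger parallel gripper is mounted at the origin on the work surface. World frame = base frame: x ahead of the robot, y to its left, z up, the work surface at z = 0. Lengths are in m, angles in rad, forces in N, time in s.
With the tool pointing down it reaches from about 0.3 to 0.75 m from the base axis. Payload 8.5 kg.
Tool frame: the origin (TCP) lies at the very end of the fingers, on their centre line; the grasp point (between the pads) lies ctrl.hold_point_z behind it (ctrl.hold_point_z is the distance from the TCP to the grasp point, in m); z points along the fingers, y is the line along which they close (so a half turn about z gives the same grasp; the last joint's range is limited). The gripper opens to 85 mm and grips with 20 to 120 N. Pads are 22 mm wide; open, the fingers measure 114 mm over their backs; the gripper's body (76 mm by 85 mm) begins 54 mm behind the grasp point. The pads swing forward as they close: fully open they stand 13 mm farther back than shut.
Start: joints at [1.023, 0.381, 1.297, -0, 1.464, -0.215], TCP at [0.18, 0.52, 0.231] pointing down, gripper open.
Joint ranges: [-3.11, 3.11], [-0.89, 2.33], [0.22, 2.48], [-1.42, 4.56], [0.17, 2.85], [-2.88, 2.88]. Speed limits (rad/s): [2.39, 2.39, 3.14, 3.14, 3.14, 3.14].

### API

Orientations are given as a unit quaternion [x, y, z, w].
In Python, from station import ctrl, claw, solve_ik, readout, optics, job, find_in, masks_of gives the robot as it stands. The module is installed in compiled form; this text tells all that it offers. Calls block until the motion is done:
- ctrl.move_pose(position, orientation): joint-space move of the TCP to a pose.
- ctrl.move_l(position, rot=None, feed=0.15, stop_force=None): straight line of the TCP; rot=None keeps the orientation; feed is the mean speed in m/s. With stop_force (N) it stops when the force on the tool has changed by that much, and returns True; else False.
- ctrl.movej(angles): joint-space move.
- claw.command_gripper(opening, newtons=None): finger opening in m; newtons is the grip in N (None keeps the last); returns when the fingers have stopped.
- ctrl.hold(seconds).
- solve_ik(position, orientation): joint angles nearest the present ones, or None.
- readout.observe(): the state.
- optics.grab_frame(name): name is "scene" or "side" or "wrist"; returns a dict with "color" (400x640x3 uint8, red, green, blue), "mtx" (3x3 intrinsics, pixels), "k1" (the pictures are not rectified: a ray, as slopes to the right and down, at radius r is drawn at 1 + k1 r^2 times it, then the intrinsics apply), "view" (4x4, takes a point from world to camera coordinates). Camera axes: x right, y down, z forward; pixel columns grow to the right and rows downward; lengths in m; the calibration is good to about 2 mm. A picture is of the moment at which its call begins. There is no depth.
A pose or a line that the arm cannot do raises ctrl.IKError and nothing moves.
- job.job_done(): hands the job in; it is judged then, once.
Trained networks look in a picture, given as the dict that the camera call returned (one of the last four; its "shot" number tells which), for a name from the list of things; names that differ only in an ending like _2 or _b are one class to them, and where a whole thing is asked for, a point or a joint stands for the part that bears it (a point fixed in the world has none). Each returns a list of dicts, best first, with "conf" (0 to 1); they miss things now and then, are a little off and sometimes report something else, mostly with a low value. They report only what shows in the picture. A call takes as long as a camera call.
- find_in(picture, target): "extent" ([left, top, right, bottom] in pixels, round what is visible of it).
- masks_of(picture, target): "pixels" (400x640 bool, what is visible of it) and "extent" ([left, top, right, bottom] in pixels, round what is visible of it).
The state is a dict: "t": time; "q": joint angles; "dq": joint speeds; "effort": joint torques, N m; "ee_pos": TCP position; "tool_rot": TCP orientation; "wrist_force": force on the tool from outside, world axes, zero at the start; "ft_torque": the same for the moment, N m; "width": finger opening in m; "grip_force": force on a finger pad.
Only numpy, scipy, OpenCV 4.12 (cv2) and the standard library are available. Lean on these libraries where they do the work, as an engineer would, in place of code of your own. Each camera call takes 0.05 s, during which the arm holds its last target. There are 200 camera calls.

## Working session

There is one attempt and no reset: what is moved stays moved. The work goes in short steps, each a Python script; the robot and the scene stay as the last script left them, time stands still between calls to the robot, and variables do not carry over. Pictures are saved under pics/ and viewed, at most 12 in all, crops included, and the job is handed in when it is done.

```bash
mkdir -p pics; ls; python3 - <<'E'
from station import *
import cv2,numpy as np
s=readout.observe(); print(s['t'],s['tool_rot'],s['width'],ctrl.hold_point_z)
for n in("scene","side"):
    p=optics.grab_frame(n); cv2.imwrite(f"pics/{n}0.png",p["color"][...,::-1])
    print(n,p["mtx"].tolist(),p["k1"],np.round(p["view"],3).tolist())
    for k in ["defender_red","defender_blue","stand","tube","block","spare_tube","switch_base","switch_tip"]:
        print(k,[(round(d["conf"],2),[int(v) for v in d["extent"]]) for d in find_in(p,k)][:3])
print(readout.observe()['t'])
E
```

```text
pics
0.0 [ 1.65634682e-01  9.86186898e-01 -6.88776563e-04 -2.82943430e-04] 0.08525732658223423 0.0187
scene [[452.9874118029533, 0.0, 323.4151994108837], [0.0, 452.9874118029533, 199.53944619176292], [0.0, 0.0, 1.0]] -0.049068400683657656 [[-0.738, 0.675, -0.013, 0.416], [0.49, 0.523, -0.697, -0.154], [-0.463, -0.521, -0.717, 1.599], [0.0, 0.0, 0.0, 1.0]]
defender_red [(0.9, [229, 167, 279, 230])]
defender_blue [(0.74, [267, 131, 314, 182])]
stand [(0.67, [288, 205, 406, 348]), (0.46, [451, 226, 475, 266])]
tube []
block [(0.76, [346, 201, 395, 248])]
spare_tube [(0.75, [368, 206, 379, 230]), (0.62, [287, 207, 409, 351])]
switch_base [(0.93, [424, 256, 462, 299]), (0.57, [268, 130, 315, 182])]
switch_tip [(0.48, [442, 256, 461, 280])]
side [[370.55025311729105, 0.0, 325.29047572148386], [0.0, 370.55025311729105, 200.16568859984417], [0.0, 0.0, 1.0]] -0.026566807874619236 [[0.947, -0.32, 0.011, -0.5], [-0.189, -0.585, -0.789, 0.176], [0.259, 0.745, -0.614, 1.021], [0.0, 0.0, 0.0, 1.0]]
defender_red [(0.96, [358, 225, 420, 282])]
defender_blue [(0.68, [289, 266, 362, 328])]
stand [(0.75, [310, 127, 375, 228]), (0.27, [260, 258, 291, 294]), (0.21, [301, 118, 323, 159])]
tube [(0.8, [301, 229, 314, 263])]
block [(0.86, [280, 190, 312, 233]), (0.17, [231, 322, 322, 375])]
spare_tube [(0.59, [286, 174, 295, 197]), (0.57, [406, 279, 445, 364])]
switch_base [(0.71, [260, 146, 287, 177])]
switch_tip []
0.9
```

View both.

View pics/scene0.png

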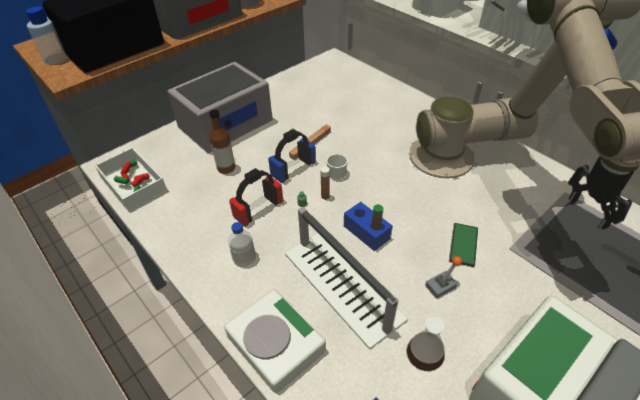

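View pics/side0.png

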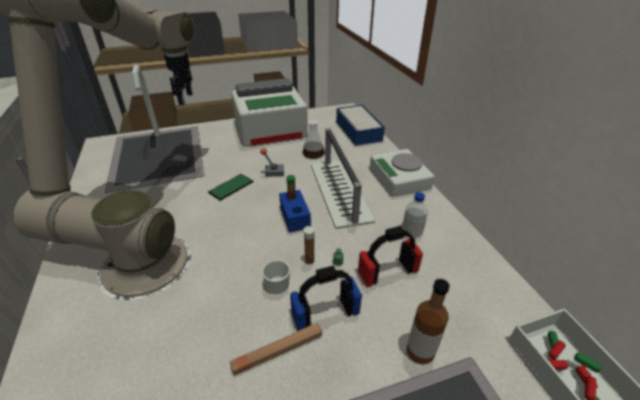

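```bash
cat > h.py <<'E'
from station import *
import cv2,numpy as np
from scipy.spatial.transform import Rotation as R
from scipy.optimize import least_squares
def und(p,uv):
    M=p["mtx"];d=(np.atleast_2d(uv)-M[:2,2])/M[0,0];x=d.copy()
    for _ in range(8): x=d/(1+p["k1"]*(x**2).sum(1,keepdims=True))
    return x
def ray(p,uv):
    x=und(p,uv);T=np.array(p["view"]);Rm,t=T[:3,:3],T[:3,3]
    d=np.c_[x,np.ones(len(x))]@Rm
    return -Rm.T@t,d/np.linalg.norm(d,axis=1,keepdims=True)
def atz(p,uv,z):
    o,d=ray(p,uv);return o+d*((z-o[2])/d[:,2:])
def tri(obs):
    A=np.zeros((3,3));b=np.zeros(3)
    for p,uv in obs:
        o,d=ray(p,uv);d=d[0];P=np.eye(3)-np.outer(d,d);A+=P;b+=P@o
    x=np.linalg.solve(A,b)
    return x,[round(float(np.linalg.norm((np.eye(3)-np.outer(d[0],d[0]))@(x-o)))*1000,1) for o,d in(ray(p,uv) for p,uv in obs)]
def proj(p,X):
    T=np.array(p["view"]);c=np.atleast_2d(X)@T[:3,:3].T+T[:3,3];s=c[:,:2]/c[:,2:]
    s=s*(1+p["k1"]*(s**2).sum(1,keepdims=True));return s*p["mtx"][0,0]+p["mtx"][:2,2]
def down(yaw):  # tool pointing down, closing axis (tool y) at world angle yaw
    y=np.array([np.cos(yaw),np.sin(yaw),0]);z=np.array([0,0,-1.]);x=np.cross(y,z)
    return R.from_matrix(np.c_[x,y,z]).as_quat()
def save(p,n,scale=1,crop=None):
    im=p["color"][...,::-1]
    if crop: im=im[crop[1]:crop[3],crop[0]:crop[2]]
    cv2.imwrite(f"pics/{n}.png",cv2.resize(im,None,fx=scale,fy=scale,interpolation=cv2.INTER_CUBIC))
E
python3 - <<'E'
from h import *
a=optics.grab_frame("scene");b=optics.grab_frame("side")
for n,u,v in [("red",(252,174),(397,233)),("blue",(291,135),(328,272)),("tube",(325,171),(309,230)),("spare",(377,207),(290,178)),("barN",(303,212),(357,185)),("barF",(390,303),(329,133)),("ball",(458,261),(264,152))]:
    x,e=tri([(a,u),(b,v)]);print(n,x.round(3),e)
for n,u in [("cupsR",[(242,218),(275,200)]),("cupsB",[(279,175),(309,160)])]: print(n,atz(a,u,0.0).round(3).tolist())
for n,u in [("cupsR",[(369,280),(412,270)]),("cupsB",[(302,326),(353,312)]),]: print(n,atz(b,u,0.0).round(3).tolist())
w=optics.grab_frame("wrist");s=readout.observe()
T=R.from_quat(s['tool_rot']).as_matrix();V=np.array(w["view"]);C=-V[:3,:3].T@V[:3,3]
print("cam in tool",(T.T@(C-s['ee_pos'])).round(3),(T.T@V[:3,:3].T).round(3).tolist(),w["mtx"][0,0],w["k1"])
E
```

```text
red [ 0.629 -0.24   0.148] [3.2, 3.2]
blue [ 0.427 -0.304  0.147] [2.8, 2.8]
tube [ 0.438 -0.128  0.115] [0.7, 0.7]
spare [0.445 0.093 0.132] [0.1, 0.1]
barN [ 0.616 -0.022  0.147] [0.5, 0.5]
barF [0.649 0.322 0.138] [0.5, 0.5]
ball [0.408 0.343 0.092] [3.9, 3.9]
cupsR [[0.687, -0.239, 0.0], [0.564, -0.23, 0.0]]
cupsB [[0.48, -0.314, 0.0], [0.355, -0.303, 0.0]]
cupsR [[0.568, -0.246, 0.0], [0.694, -0.251, 0.0]]
cupsB [[0.36, -0.324, 0.0], [0.49, -0.326, 0.0]]
cam in tool [ 0.075  0.001 -0.143] [[-0.001, -0.956, -0.294], [1.0, -0.001, -0.0], [-0.0, -0.294, 0.956]] 332.288922756236 -0.052704572880655824
```

```bash
python3 - <<'E'
from h import *
import pickle
D=[]
for i,(x,y) in enumerate([(0.46,0.24),(0.50,0.03),(0.46,-0.20)]):
    yw=min([np.pi/2,-np.pi/2],key=lambda a:99 if solve_ik([x,y,.36],down(a)) is None else abs(solve_ik([x,y,.36],down(a))[5]))
    ctrl.move_pose([x,y,.36],down(yw)); ctrl.hold(.15)
    p=optics.grab_frame("wrist"); p["masks"]={}
    print(i,yw,readout.observe()['t'],np.round(solve_ik([x,y,.36],down(yw)),2))
    for k in ["defender_red","defender_blue","tube","block","spare_tube","stand","switch_base","switch_tip"]:
        m=[d for d in masks_of(p,k) if d["conf"]>.4][:1]
        if m: p["masks"][k]=m[0]["pixels"]; print(k,round(m[0]["conf"],2),[int(v) for v in m[0]["extent"]])
    D.append(p); save(p,f"w{i}")
pickle.dump(D,open("w.pkl","wb"))
im=np.vstack([d["color"][::1,::1,::-1] for d in D[:1]])
E
```

```text
0 1.5707963267948966 2.7917 [ 0.25  0.27  1.1  -0.    1.77 -1.32]
defender_red 0.85 [0, 202, 67, 311]
tube 0.65 [0, 122, 80, 154]
block 0.6 [138, 114, 244, 171]
spare_tube 0.95 [178, 129, 221, 163]
stand 0.89 [94, 205, 392, 321]
switch_base 0.66 [358, 106, 411, 156]
switch_tip 0.61 [376, 104, 411, 135]
1 -1.5707963267948966 5.7 [-0.18  0.23  1.15 -0.    1.76  1.39]
defender_red 0.76 [476, 0, 598, 120]
tube 0.67 [411, 178, 459, 223]
block 0.88 [249, 157, 341, 217]
spare_tube 0.97 [252, 178, 278, 217]
stand 0.73 [15, 0, 387, 112]
switch_base 0.69 [80, 162, 141, 234]
switch_tip 0.74 [74, 190, 117, 233]
2 -1.5707963267948966 7.225 [-0.65  0.23  1.15 -0.    1.76  0.92]
defender_red 0.68 [321, 0, 374, 86]
defender_blue 0.63 [367, 117, 429, 240]
block 0.82 [84, 131, 193, 189]
spare_tube 0.85 [54, 149, 113, 186]
stand 0.96 [0, 0, 202, 82]
switch_base 0.52 [3, 143, 3, 182]
```

View pics/w0.png

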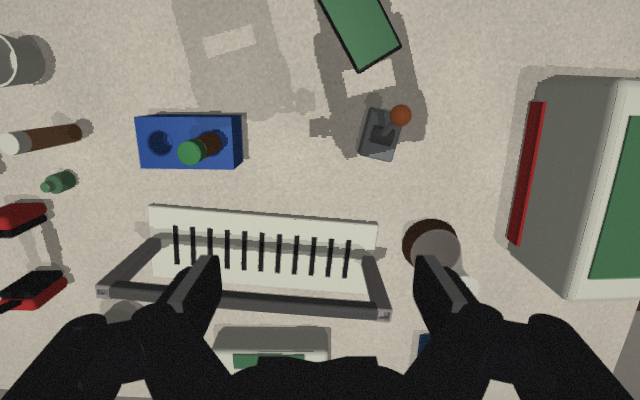

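View pics/w1.png

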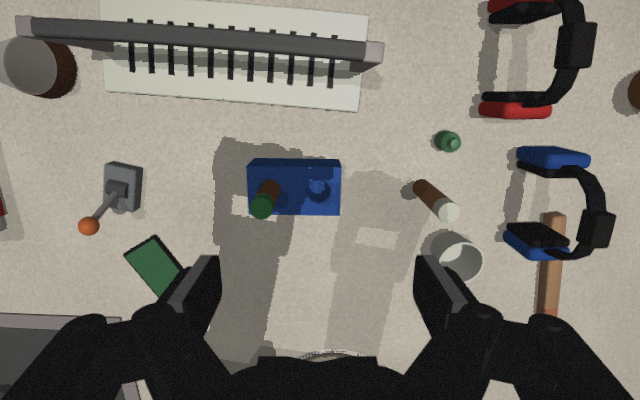

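View pics/w2.png

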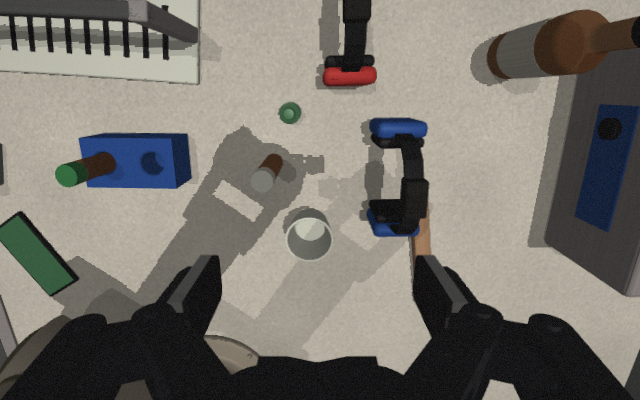

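```bash
python3 - <<'E'
from h import *
import pickle
D=pickle.load(open("w.pkl","rb"))
pts=[(0,108,290),(1,372,50),(0,380,305),(1,28,28),(1,318,188),(2,152,160),(0,158,142),(1,447,210),(2,263,178),(1,597,228),(2,413,195),(1,580,42)]
rows=[]
for r in range(3):
    t=[]
    for i,u,v in pts[4*r:4*r+4]:
        u0,v0=max(0,min(590,u-25)),max(0,v-25)
        print((i,u0,v0),end=" ")
        c=cv2.resize(D[i]["color"][v0:v0+50,u0:u0+50,::-1],(200,200),interpolation=cv2.INTER_CUBIC)
        c=np.clip(c.astype(float)*1.6,0,255).astype(np.uint8)
        for k in range(0,200,40): c[:4,k]=c[:4,k]=(0,255,255);c[k,:4]=(0,255,255)
        c[-1]=c[:,-1]=255;t.append(c)
    rows.append(np.hstack(t))
cv2.imwrite("pics/comp.png",np.vstack(rows))
for i in(0,1):
    c=D[i]["color"].astype(int);m=(c[...,0]>110)&(c[...,0]-c[...,2]>70)&(c[...,1]<c[...,0]*.65)
    mm=D[i]["masks"]["switch_tip"];m&=cv2.dilate(mm.astype(np.uint8),np.ones((15,15)))>0
    v,u=np.nonzero(m);print("ball",i,m.sum(),u.min(),u.max(),v.min(),v.max())
E
```

```text
(0, 83, 265) (1, 347, 25) (0, 355, 280) (1, 3, 3) (1, 293, 163) (2, 127, 135) (0, 133, 117) (1, 422, 185) (2, 238, 153) (1, 572, 203) (2, 388, 170) (1, 555, 17) ball 0 116 397 409 109 122
ball 1 236 78 95 218 234
```

View pics/comp.png

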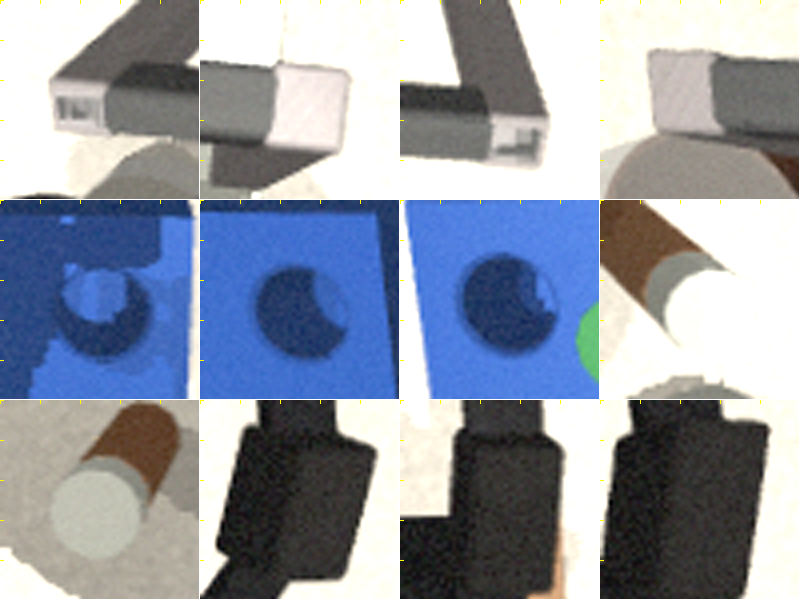

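```bash
cat > m.py <<'E'
from h import *
import pickle
D=pickle.load(open("w.pkl","rb"));a=optics.grab_frame("scene");b=optics.grab_frame("side")
O={"barN_end":[(D[0],(96,291)),(D[1],(383.75,52.75))],"barN_cap":[(D[0],(102.5,291.75)),(D[1],(374.75,51.75))],
"barF_end":[(D[0],(391.25,315.25)),(D[1],(16,25.75))],"barF_cap":[(D[0],(384.5,315)),(D[1],(24.25,26))],
"bore":[(D[1],(319,191.25)),(D[2],(152.75,163)),(D[0],(160.25,142.75))],
"tube":[(D[1],(450,213)),(D[2],(262,181.25)),(a,(325,170.5)),(b,(309.5,229.5))],"tube2":[(D[1],(450,213)),(D[2],(262,181.25))],
"blue":[(D[1],(603.75,230)),(D[2],(416,199.25))],
"red":[(D[1],(583.75,44.5)),(a,(252,172)),(b,(397,231))],
"ball":[(D[0],(400.5,115)),(D[1],(88,226)),(a,(458,261)),(b,(264,152))],"ball2":[(D[0],(400.5,115)),(D[1],(88,226))]}
E
python3 - <<'E'
from m import *
for k,o in O.items():
    x,e=tri(o);print(k,x.round(4),e)
p=D[1];c=cv2.cvtColor(p["color"],cv2.COLOR_RGB2GRAY)[185:235,422:472];print(c[10:48:3,8:48:3])
for k in("defender_red","defender_blue"):
  for i in(1,2):
    if k in D[i]["masks"]: 
      c=D[i]["color"].astype(int);ch=0 if "red" in k else 2
      m=D[i]["masks"][k]&(c[...,ch]>1.8*c[...,2-ch])&(c[...,ch]>60)
      n,l,s,ce=cv2.connectedComponentsWithStats(m.astype(np.uint8))
      for j in range(1,n):
        if s[j,4]>150: print(k,i,s[j],ce[j].round(1),atz(D[i],ce[j],.03).round(3))
E
```

```text
barN_end [ 0.6151 -0.0341  0.1526] [0.6, 0.6]
barN_cap [ 0.6158 -0.0252  0.1532] [0.4, 0.4]
barF_end [0.647  0.3346 0.1533] [0.1, 0.1]
barF_cap [0.6465 0.326  0.153 ] [0.4, 0.4]
bore [0.4451 0.0291 0.0572] [0.9, 0.3, 0.7]
tube [ 0.4364 -0.1315  0.118 ] [3.0, 1.2, 3.4, 2.6]
tube2 [ 0.4361 -0.1325  0.1221] [0.3, 0.3]
blue [ 0.4261 -0.3066  0.1572] [0.6, 0.6]
red [ 0.6279 -0.2391  0.154 ] [1.6, 2.9, 3.7]
ball [0.4072 0.343  0.0927] [0.4, 1.9, 3.1, 4.7]
ball2 [0.4072 0.3416 0.0968] [0.1, 0.1]
[[ 53  52  48  52  55 123 181 178 174 183 186 177 170 177]
 [ 49  53  49  60  87  92 102 179 178 178 176 172 178 176]
 [ 52  51  80  86  86  88 100  89 178 180 180 178 179 177]
 [ 47  64  84  84  92 169 195 194 192 170 175 174 176 179]
 [ 52  81  82  92 173 171 194 194 193 194 181 183 175 180]
 [146  73  81 146 170 171 192 195 195 194 178 178 178 178]
 [165 157  83 171 169 170 184 192 193 193 174 175 176 183]
 [178 175 156 161 169 169 192 194 192 192 179 180 178 180]
 [174 175 176 149 171 169 184 192 193 180 180 179 179 172]
 [175 172 177 174 171 173 182 186 178 180 180 177 179 178]
 [170 174 173 178 178 176 180 175 178 180 174 180 178 178]
 [172 172 174 167 162 160 172 174 180 182 178 181 174 178]
 [172 156 106 109 112 102  98  96 157 181 179 183 182 183]]
defender_red 1 [488   0  51  13 256] [502.    3.7] [[ 0.691 -0.21   0.03 ]]
defender_red 1 [ 479  101   73   18 1004] [513.1 110.2] [[ 0.556 -0.245  0.03 ]]
defender_red 2 [323  66  53  20 860] [348.7  76.4] [[ 0.559 -0.24   0.03 ]]
defender_blue 2 [370 118  57  20 876] [398.6 127.2] [[ 0.491 -0.312  0.03 ]]
defender_blue 2 [373 223  46  13 294] [388.6 230.2] [[ 0.334 -0.308  0.03 ]]
```

```bash
cat >> h.py <<'E'
MID=np.array([.6311,.1502]);U=np.array([.0317,.3687]);U=U/np.linalg.norm(U)
YB=np.arctan2(-U[1],-U[0])
def st(tag=""):
    s=readout.observe();print(tag,"t",round(s['t'],1),"ee",np.round(s['ee_pos'],4),"w",round(s['width'],4),"F",np.round(s['wrist_force'],1),"grip",round(s['grip_force'],1));return s
def pick(xy,yaw,z,hi,opening,N):
    ctrl.move_pose([*xy,hi],down(yaw));claw.command_gripper(opening)
    print("stop",ctrl.move_l([*xy,z],feed=.12,stop_force=8));claw.command_gripper(0.0,N);s=st("gripped")
    return s
def hang(t):
    xy=MID+t*U
    ctrl.move_pose([*xy,.345],down(YB));ctrl.move_l([*xy,.175],feed=.15)
    print("stop",ctrl.move_l([*xy,.152],feed=.04,stop_force=5));st("on bar")
    claw.command_gripper(.05);ctrl.move_l([*xy,.25],feed=.2);st("hung")
E
python3 - <<'E'
from m import *
print("bottle",atz(a,(224,171),0).round(3),atz(b,(425,355),0).round(3))
s=pick([.4261,-.3066],-np.pi/2-.05,.135,.25,.06,40)
if s['width']>.015:
    ctrl.move_l([.4261,-.3066,.345],feed=.25);st("lifted")
    p=optics.grab_frame("wrist");save(p,"g")
E
```

```text
bottle [[ 0.606 -0.461  0.   ]] [[ 0.599 -0.481  0.   ]]
stop False
gripped t 10.4 ee [ 0.4262 -0.3068  0.1355] w 0.025 F [-1.7 -0.2  5.1] grip 40.1
lifted t 11.4 ee [ 0.4258 -0.3063  0.3434] w 0.0251 F [-0.1 -0.2 -2. ] grip 39.1
```

```bash
python3 - <<'E'
from h import *
hang(.07)
p=optics.grab_frame("wrist");save(p,"h1")
ctrl.move_pose([.59,-.22,.36],down(-np.pi/2-.05));ctrl.hold(.1)
p=optics.grab_frame("wrist");save(p,"r1");st()
import pickle;pickle.dump(p,open("r1.pkl","wb"))
A=cv2.imread("pics/h1.png");B=cv2.imread("pics/r1.png")
cv2.imwrite("pics/hr.png",np.vstack([cv2.resize(A,(480,300)),cv2.resize(B,(480,300))]))
d=find_in(p,"defender_red");print([(x["conf"],x["extent"]) for x in d][:2])
E
```

```text
stop True
on bar t 15.2 ee [0.6372 0.22   0.1598] w 0.0254 F [1.  0.5 2.4] grip 39.9
hung t 16.2 ee [0.6367 0.2199 0.2487] w 0.0501 F [-0.1 -0.9 -0.7] grip 0.0
 t 18.0 ee [ 0.5903 -0.2191  0.3598] w 0.0498 F [-0.3 -0.9 -0.5] grip 0.0
[(0.66, [299.0, 54.3, 359.1, 188.9])]
```

View pics/hr.png

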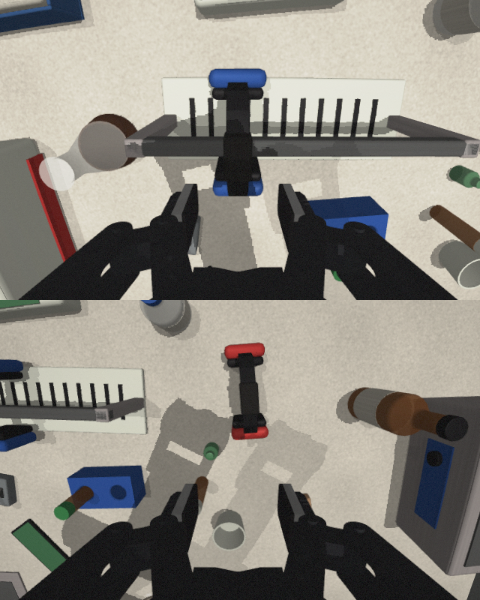

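```bash
python3 - <<'E'
from m import *
import pickle
p=pickle.load(open("r1.pkl","rb"))
c=p["color"].astype(int);m=(c[...,0]>1.8*c[...,2])&(c[...,0]>90)&(c[...,1]<.6*c[...,0]);m[:, :280]=0;m[:,380:]=0
n,l,s,ce=cv2.connectedComponentsWithStats(m.astype(np.uint8))
for j in range(1,n):
    if s[j,4]>80: print(s[j],ce[j],atz(p,ce[j],.03).round(4))
g=c.sum(2)[95:165,300:365];print((g[::5,::4]))
print(atz(p,(330.7,130.7),.156),tri([(p,(330.7,130.7)),O["red"][0]]))
E
```

```text
[299  57  54  21 785] [325.50063694  66.34267516] [[ 0.7003 -0.2346  0.03  ]]
[309 168  49  19 547] [333.00914077 178.01828154] [[ 0.5459 -0.2391  0.03  ]]
[[575 556 349 332 277  86 102  91  98 102 441 491 490 527 555 553 570]
 [552 573 366 358 364 131 109 107 113 101 365 493 494 549 577 571 563]
 [567 467 355 352 353 159  98  87  94  98 244 489 474 562 572 540 556]
 [565 574 358 344 350 156  69  85  94  81 104 502 497 573 559 551 553]
 [578 384 357 369 360 105 110 117  97 106  99 416 480 549 557 565 551]
 [568 340 365 354 350  86 117 122 111  97 115 334 500 489 563 558 571]
 [574 475 357 353 345 112  98 116 111 107 105 240 504 495 563 567 543]
 [566 470 360 355 353 147  99  93  97 115 111 160 484 492 586 556 558]
 [577 572 349 353 358 238  99 111 104 109 108  85 493 508 559 543 567]
 [562 578 353 348 335 238 116 106 119 101  95 105 491 499 532 579 572]
 [576 553 467 351 360 311 119  92 109 113  99 117 492 501 534 571 552]
 [560 553 463 347 354 345 115 103 100 105 117  98 448 496 564 559 567]
 [548 575 342  59  42  51  76  90  93  89  44  52  72 420 561 567 571]
 [352 356 347  34  63  40  72  84  64  91  90  71  94  96 471 565 555]]
[[ 0.62836512 -0.23394645  0.156     ]] (array([ 0.62762487, -0.23420978,  0.15741278]), [0.9, 0.9])
```

```bash
python3 - <<'E'
from h import *
s=pick([.6275,-.2345],-np.pi/2+.03,.135,.25,.06,40)
if s['width']>.015:
    ctrl.move_l([.6275,-.2345,.345],feed=.25);st("lifted")
    hang(-.07)
    claw.command_gripper(.06)
    ctrl.move_pose([.45,-.12,.26],down(np.pi));ctrl.hold(.1)
    p=optics.grab_frame("wrist");save(p,"t1");st()
    import pickle;pickle.dump(p,open("t1.pkl","wb"))
    print(readout.observe()['q'])
    for k in("tube","block"): print(k,[(x["conf"],x["extent"]) for x in masks_of(p,k)][:2])
E
```

```text
stop False
gripped t 20.5 ee [ 0.6277 -0.2348  0.1356] w 0.0251 F [-0.3 -1.2  2.3] grip 40.9
lifted t 21.5 ee [ 0.6273 -0.2343  0.3432] w 0.0251 F [ 0.7  0.1 -2.3] grip 40.4
stop True
on bar t 24.4 ee [0.6252 0.0803 0.16  ] w 0.0251 F [0.5 0.  3.1] grip 41.4
hung t 25.4 ee [0.6247 0.0805 0.2488] w 0.0499 F [-0.  -0.8 -0.8] grip 0.0
 t 26.8 ee [ 0.4506 -0.1196  0.2598] w 0.0602 F [-0.4  0.6 -0.3] grip 0.0
[-5.14176636e-01  2.11208045e-01  1.46087550e+00  8.27543963e-05
  1.46968487e+00  2.62527180e+00]
tube [(0.67, [316.9, 135.0, 348.6, 186.9])]
block [(0.84, [291.9, 246.2, 352.3, 359.4])]
```

View pics/t1.png

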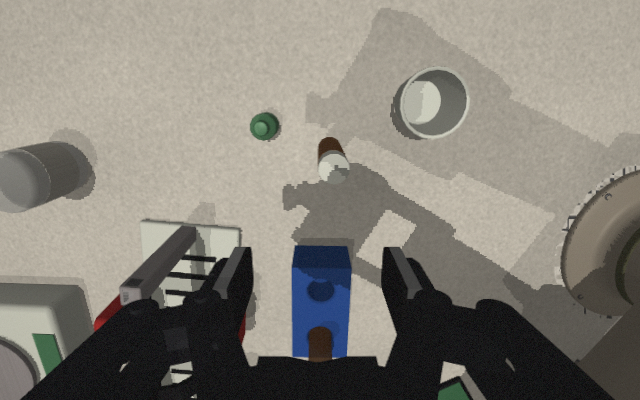

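```bash
python3 - <<'E'
from m import *
p=pickle.load(open("t1.pkl","rb"))
q=[x["pixels"] for x in masks_of(optics.grab_frame("wrist"),"tube")][:1]
im=p["color"]
A=cv2.resize(im[140:200,300:370],None,fx=5,fy=5,interpolation=cv2.INTER_CUBIC)
B=cv2.resize(im[260:320,286:356],None,fx=5,fy=5,interpolation=cv2.INTER_CUBIC)
cv2.imwrite("pics/tb.png",np.clip(np.hstack([A*1.2,np.float32(B)*1.8]),0,255)[...,::-1])
for uv in[(333,169),(334,168)]: print(atz(p,uv,.12).round(4),tri([(p,uv),O["tube"][0],O["tube"][1]]))
print(atz(p,(321,290),.06).round(4),tri([(p,(321,290))]+O["bore"]))
print(atz(D[2],(262,181.25),.12),[atz(o[0],o[1],.06).round(4) for o in O["bore"]])
E
```

```text
[[ 0.4366 -0.1314  0.12  ]] (array([ 0.43643772, -0.1322645 ,  0.12289505]), [0.3, 0.4, 0.4])
[[ 0.4357 -0.1323  0.12  ]] (array([ 0.4358977 , -0.13256586,  0.12174637]), [0.2, 0.2, 0.3])
[[0.4453 0.0288 0.06  ]] (array([0.44519406, 0.02931057, 0.05799308]), [0.7, 1.0, 0.5, 0.8])
[[ 0.43576078 -0.13215459  0.12      ]] [array([[0.4453, 0.0284, 0.06  ]]), array([[0.4459, 0.0279, 0.06  ]]), array([[0.4451, 0.0311, 0.06  ]])][ WARN:0@1.440] global loadsave.cpp:1063 imwrite_ Unsupported depth image for selected encoder is fallbacked to CV_8U.
```

View pics/tb.png

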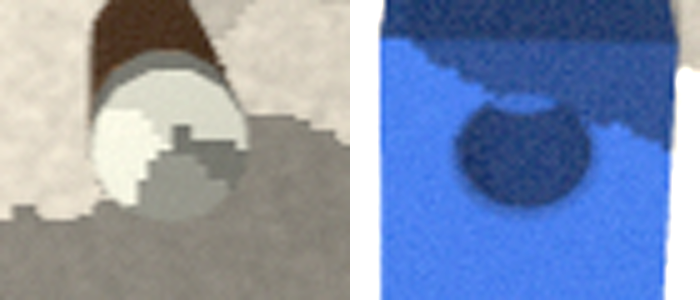

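```bash
cat > ins.py <<'E'
from h import *
def insert(c):
    for dx,dy in [(0,0),(0,.0015),(0,-.0015),(.0015,0),(-.0015,0),(0,.003),(0,-.003),(.002,.002),(-.002,-.002)]:
        xy=[c[0]+dx,c[1]+dy]
        if (dx,dy)!=(0,0): ctrl.move_l([*xy,.143],feed=.06)
        r=ctrl.move_l([*xy,.0905],feed=.05,stop_force=5);s=st(f"try {dx,dy} {r}")
        if s['ee_pos'][2]<.1: return True
    return False
E
python3 - <<'E'
from ins import *
xy=[.436,-.132]
s=pick(xy,0,.078,.17,.06,30)
if s['width']>.02:
    ctrl.move_l([*xy,.22],feed=.25);st("lift")
    c=[.4453,.029]
    ctrl.move_pose([*c,.22],down(0));ctrl.move_l([*c,.145],feed=.12)
    print(insert(c))
E
```

```text
stop False
gripped t 31.3 ee [ 0.4363 -0.1322  0.0785] w 0.0272 F [-1.5  1.1  6. ] grip 29.5
lift t 32.0 ee [ 0.4354 -0.1317  0.2188] w 0.0276 F [ 1.1 -0.5 -1.1] grip 29.6
try (0, 0) True t 34.5 ee [0.4453 0.029  0.0934] w 0.0273 F [-0.3  0.8  4.6] grip 30.2
True
```

```bash
python3 - <<'E'
from m import *
claw.command_gripper(.045);ctrl.move_l([.4453,.029,.21],feed=.2);st("released")
claw.command_gripper(0.0,20)
ctrl.move_pose([.42,.31,.24],down(0));ctrl.hold(.1)
p=optics.grab_frame("wrist");pickle.dump(p,open("s1.pkl","wb"));st()
e=find_in(p,"switch_base")[0]["extent"];print(e)
uc=np.array([(e[0]+e[2])/2,(e[1]+e[3])/2]);print(uc)
x0,y0=[int(max(0,v)) for v in uc-[80,75]];x0=min(x0,480)
print(x0,y0);save(p,"sw",5,(x0,y0,x0+160,y0+120))
c=p["color"].astype(int);m=(c[...,0]>110)&(c[...,0]-c[...,2]>70)&(c[...,1]<c[...,0]*.65)
n,l,s,ce=cv2.connectedComponentsWithStats(m.astype(np.uint8));print(s[1:][s[1:,4]>60])
E
```

```text
released t 35.6 ee [0.4448 0.0291 0.209 ] w 0.0449 F [ 0.   0.5 -1.2] grip 0.0
 t 37.4 ee [0.4205 0.3089 0.2399] w -0.0004 F [-0.4 -0.1  0.1] grip 0.0
[287.9, 115.5, 372.4, 169.9]
[330.15 142.7 ]
250 67
[[289 133  27  27 571]
 [558 359  15  19 185]]
```

View pics/sw.png

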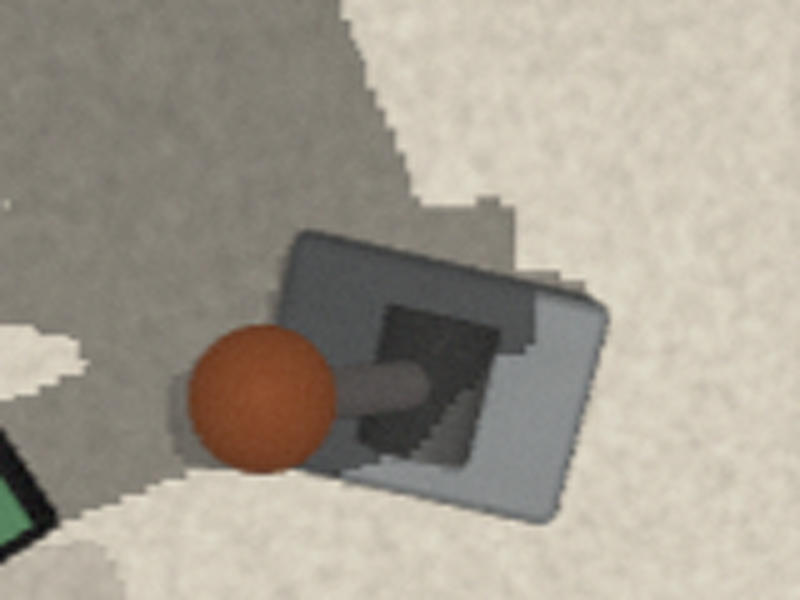

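```bash
python3 - <<'E'
from m import *
p=pickle.load(open("s1.pkl","rb"))
c=atz(p,[(310,113.4),(371,128),(360.4,171.4)],.025);print(c.round(4),np.linalg.norm(c[1]-c[0]),np.linalg.norm(c[2]-c[1]))
ctr=(c[0]+c[2])/2;d=(c[1]-c[0])[:2];d/=np.linalg.norm(d)
print("ctr",ctr,"dir",d,np.degrees(np.arctan2(d[1],d[0])))
b,e=tri([(p,(302,146)),O["ball"][0],O["ball"][1]]);print("ball",b.round(4),e,"rel",(b-ctr)[:2]@d,(b-ctr)[:2]@[-d[1],d[0]])
E
```

```text
[[0.413  0.3658 0.025 ]
 [0.4778 0.3506 0.025 ]
 [0.4681 0.3034 0.025 ]] 0.06647708119100271 0.04821784737255136
ctr [0.44056513 0.33459256 0.025     ] dir [ 0.97353338 -0.22854488] -13.211417789624178
ball [0.4073 0.342  0.0962] [0.3, 0.2, 0.3] rel -0.034120355945581146 -0.00041906960830234306
```

```bash
python3 - <<'E'
from m import *
C=np.array([.4406,.3346]);d=np.array([.9735,-.2285]);P=lambda s,z:[*(C+s*d),z]
q=down(np.arctan2(d[1],d[0])+np.pi/2)
ctrl.move_pose(P(-.085,.17),q);print(ctrl.move_l(P(-.085,.082),feed=.15,stop_force=8))
print(ctrl.move_l(P(0.0,.082),feed=.08,stop_force=15));st("mid")
print(ctrl.move_l(P(.026,.082),feed=.04,stop_force=10));s=st("end");print((s['ee_pos'][:2]-C)@d)
ctrl.move_l(P(-.04,.082),feed=.15);ctrl.move_l(P(-.06,.24),feed=.2)
ctrl.move_pose([.42,.31,.24],down(0));ctrl.hold(.1)
p=optics.grab_frame("wrist");st("view")
c=p["color"].astype(int);m=(c[...,0]>110)&(c[...,0]-c[...,2]>70)&(c[...,1]<c[...,0]*.65);m[200:]=0
n,l,t,ce=cv2.connectedComponentsWithStats(m.astype(np.uint8))
for j in range(1,n):
    if t[j,4]>100: b=atz(p,ce[j],.092)[0];print("ball",b,(b[:2]-C)@d)
ctrl.move_pose([.25,.45,.3],down(0));a=optics.grab_frame("scene");b=optics.grab_frame("side");st()
A=cv2.resize(a["color"][100:340,200:480],(560,480));
S=a["color"][110:330,210:490];T=b["color"][110:340,230:440]
cv2.imwrite("pics/fin.png",np.hstack([cv2.resize(S,(440,346)),cv2.resize(T,(316,346))])[...,::-1])
E
```

```text
False
False
mid t 40.7 ee [0.4403 0.3347 0.0821] w -0.0001 F [-0.6 -0.6  0.4] grip 0.0
True
end t 41.1 ee [0.4547 0.3308 0.0813] w -0.0 F [-3.2  1.5  2.7] grip 1.8
0.014586862541298139
view t 43.9 ee [0.4199 0.3101 0.2399] w -0.0002 F [-0.1 -1.1 -0.2] grip 0.0
ball [0.4779485  0.32510343 0.092     ] 0.03852873219887311
 t 44.9 ee [0.2511 0.4493 0.2994] w -0.0001 F [-0.9 -0.7 -0.6] grip 0.0
```

View pics/fin.png

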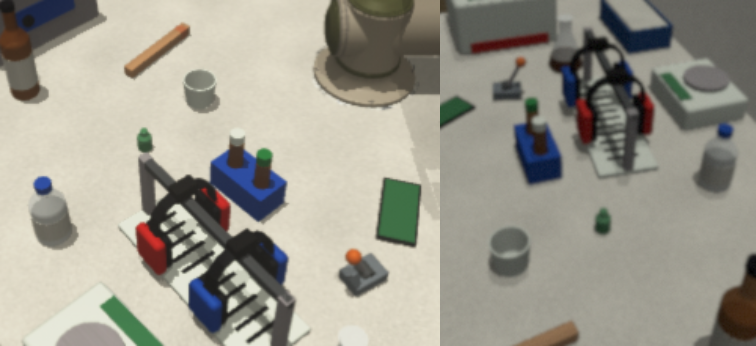

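The final picture shows both defenders straddling the bar: red at about (185,225) and blue at about (240,280). The white-capped tube stands in the block at (237,150), level with the green one. The lever leans to its stop, with the ball measured at +38.5 mm against 38.4 mm nominal.

```bash
python3 -c "
from station import *
print(job.job_done())"
```

```text
the job is handed in; nothing more can be done
None
```

I hung both ear defenders side by side on the bar, stood the white-capped tube fully down in the free bore, then pushed the lever to its on stop, and handed the job in at about 45 s; the final pictures showed everything in place and nothing knocked over.

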